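# Bed a mill roller in the V-blocks, slide it to the stop and clamp it

## Robot

A 7-joint arm with a two-finger parallel gripper is mounted at the origin on a cart in front of the work surface, level with it; the furniture and walls round the work are solid. World frame = base frame: x ahead of the robot, y to its left, z up, the work surface at z = 0. Lengths are in m, angles in rad, forces in N, time in s.
With the tool pointing down it reaches from about 0.4 to 0.85 m from the base axis. Payload 10.4 kg.
Tool frame: the origin (TCP) lies between the finger pads; the fingertips stand 17 mm ahead of it and the grasp point (between the pads) lies 2 mm behind it; z points along the fingers, y is the line along which they close (so a half turn about z gives the same grasp; the last joint's range is limited). The gripper opens to 85 mm and grips with 20 to 120 N. Pads are 22 mm wide; open, the fingers measure 114 mm over their backs; the gripper's body (76 mm by 85 mm) begins 54 mm behind the grasp point. The pads swing forward as they close: fully open they stand 13 mm farther back than shut.
Start: joints at [-1.128, 0.332, -0.065, 1.46, 0.022, 1.35, -0.088], TCP at [0.281, 0.558, 0.248] pointing down, gripper open.
Joint ranges: [-2.6, 2.6], [-0.5, 2.12], [-1.47, 1.34], [0.16, 2.42], [-1.27, 4.41], [0.06, 2.06], [-2.6, 2.6]. Speed limits (rad/s): [2.22, 2.22, 2.79, 2.79, 3.14, 3.14, 3.14].

## Interface

Orientations are given as a unit quaternion [x, y, z, w].
In Python, from workcell import readout, imaging, manip gives the robot as it stands. The module is installed in compiled form; this text tells all that it offers.
- The arm moves only by the shell command python3 -m crank 'ROWS' [OPENING] [FORCE]. ROWS is JSON, a list of rows, each a list of 4 numbers: the shift along the tool's x, y, z as a fraction of full scale, then the turn about the tool's z as a fraction of full scale. In form: [[x, y, z, yaw], ...]. A call has 1 to 5 rows; each row is the pose to reach, as a shift and turn from the pose commanded when the call began, along the tool's axes at that moment; what a row does not reach only later rows make up. Full scale, the value 1, is 400 mm for a shift and 60 degrees for a turn. A row lasts 1/12 s, in which the tool goes at most 41.7 mm and 7.16 degrees, less where a joint would pass 70% of its speed; a pose out of reach is approached as far as the arm can. A call with a number of a shift or a turn outside -1 to 1 is refused whole. A call with a gripper value outside its range is refused whole. OPENING is the gripper command: -1 is shut, 1 is fully open, values between are in proportion, set as the call begins (- or left out, the last holds). The fingers move at their own pace and stop on an object; FORCE is the grip in N (left out, the last holds). Time passes only in rows, so rows that repeat a pose let the fingers close. It gives the time, the measured TCP pose, the force, the opening and the grip force at its end, in the units of the state.
- readout.get_obs(): the state, without advancing time (a new reading comes with each control period).
- imaging.camera(name): name is "scene" or "top" or "wrist"; returns a dict with "color" (420x560x3 uint8, red, green, blue), "fx", "fy", "cx", "cy" (pixels), "rvec" (rotation vector, rad) and "tvec" (3), from world to camera coordinates, as OpenCV has them. Camera axes: x right, y down, z forward; pixel columns grow to the right and rows downward; lengths in m; the calibration is good to about 2 mm. A picture is of the moment at which its call begins. There is no depth.
- manip.hand_in(): hands the job in; it is judged then, once.
The state is a dict: "clock": time; "joint_pos": joint angles; "joint_velocities": joint speeds; "tau": joint torques, N m; "position": TCP position; "ee_rot": TCP orientation; "ft_force": force on the tool from outside, world axes, zero at the start; "torque": the same for the moment, N m; "grip_width": opening from 0.0 (shut) to 1.0 (fully open); "grasp_force": force on a finger pad.
Only numpy, scipy, OpenCV 4.12 (cv2) and the standard library are available. Lean on these libraries where they do the work, as an engineer would, in place of code of your own. Each camera call takes 0.05 s, during which the arm holds its last target. There are 200 camera calls.

## Task

Take the rice-mill roller from its wooden rest by its sleeve and lower it gently, without dropping it, into the two V-blocks of the inspection fixture, clear of the clamp bridge, so that its shaft beds on the V flanks while you still hold it. Then slide it along the Vs, staying down in them, under the bridge until the shaft end bears lightly on the brass stop, without shoving the stop from its setting. Finally press the red clamp plunger down until its pad bears firmly on the shaft (about 10 N, not over 20 N), leave it down, let go of everything, and leave the vials and the dish standing where they are.

Things in the scene. Friction and masses are not known exactly. Their poses are not given: they have to be found in the camera images.
- roller_centre (a point): centre of the mill roller, half-way along, on its axis; x = roller axis. Steel shaft 20 diameter x 230 long, both ends alike; in the middle a grey abrasive sleeve 44 diameter x 64 long, where it is gripped, fingers across it; brass collars 30 diameter x 3 beside it. 0.3 to 0.65 kg. Starts in a low wooden rest, axis 46 above the worktop, on two notched supports 16 thick at 78 either side of the centre.
- roller: the roller as a whole; origin and axes as its centre point
- fixture: grey inspection fixture, fixed to the worktop: base plate 300x96x12, origin at the centre of its underside, x along the Vs towards the stop, z up. Two oiled steel V-blocks (90 degree V, mouth 34 wide, 54 wide, tops 55 above the worktop); over the far one an aluminium clamp bridge 84 wide, underside 82 and top 98 above the worktop, with posts 30 to 42 either side of the axis; behind it the stop.
- seat (a point): origin on the axis of a seated shaft, 52 above the worktop; x along the Vs to the stop, z up. A seated roller's centre has y = z = 0. Along x: V-blocks at -116..-92 and 44..106 (on under the bridge), bridge 89..111, stop face at 107..123 (varies). Roller centre at x = -45..-33: rests on both Vs, clear of the bridge. Against the stop its centre is 115 short of the stop face.
- stop_face (a point): centre of the brass stop's face, 18 diameter, on the axis of the seated shaft; x axis points away from the Vs. Its carriage was set by hand and is held by friction: it slips if pushed with about 14 N.
- stop: the brass stop with its dark carriage; origin at the centre of its face
- clamp (a joint): travel of the red clamp plunger in m: 0 = raised, grows as it is pressed down, max 0.022; the pad meets the seated shaft somewhere at 0.010 to 0.018, as its pad's set screw was left (not measured: feel it). It has no spring: about 6 N of drag hold it wherever it is left, so the push felt is 6 N more than what the pad gives the shaft.
- clamp_top (a point): centre of the top of the plunger's red head (32 diameter, 14 high), 140 above the worktop when raised; axis vertical, above the shaft axis at seat x = +100. Pad on the lower end is 16 diameter, 72 to 80 above the worktop when raised.
- vial_red: glass sample vial with red cap, 33 diameter x 78 high, a bystander; origin at the centre of its underside
- vial_blue: glass sample vial with blue cap, 33 diameter x 78 high, a bystander; origin at the centre of its underside
- moisture_dish: round aluminium dish with lid, 61 diameter x 26 high, a bystander; origin at the centre of its underside

How it is judged:
On the way, in this order (a step that is already met when the one before it is completed fails the run):
1. the roller, still held, rests in both Vs short of the clamp bridge (contact force between roller and fixture above 2 N and contact force between the fingers and roller above 1 N and y of roller_centre in the frame of seat between -0.004 and 0.004 m and z of roller_centre in the frame of seat below 0.004 m and x of roller_centre in the frame of seat below -0.028 m and angle between the x axis of roller and the x axis of seat, either way round below 0.05 rad), for 0.2 s.
2. the roller, down in the Vs, bears on the stop (y of roller_centre in the frame of seat between -0.002 and 0.002 m and z of roller_centre in the frame of seat between -0.002 and 0.002 m and angle between the x axis of roller and the x axis of seat, either way round below 0.03 rad and contact force between roller and stop above 1 N), for 0.1 s.
3. the clamp pad is pressed on the seated shaft with more than 5 N (y of roller_centre in the frame of seat between -0.002 and 0.002 m and z of roller_centre in the frame of seat between -0.002 and 0.002 m and angle between the x axis of roller and the x axis of seat, either way round below 0.03 rad and contact force between clamp and roller above 5 N and x of roller_centre in the frame of stop_face above -0.1175 m), for 0.3 s.
At the end, for the whole second after the job is handed in: The roller lies at rest in the Vs within 2 mm of the seat axis sideways and in height and 0.03 rad in direction, its end within 2.5 mm of the stop; the clamp is down (over 8 mm) and its pad still bears on the shaft (over 0.3 N) (y of roller_centre in the frame of seat between -0.002 and 0.002 m and z of roller_centre in the frame of seat between -0.002 and 0.002 m and angle between the x axis of roller and the x axis of seat, either way round below 0.03 rad and x of roller_centre in the frame of stop_face above -0.1175 m and value of joint clamp above 0.008 m and contact force between clamp and roller above 0.3 N and linear speed of roller below 0.01 m/s); the robot touches nothing.
It fails at once if the roller is rammed into the fixture (over 40 N while the clamp is off it) or dropped into it (moving faster than 0.2 m/s within 15 mm of its seat) ((contact force between roller and fixture above 40 N and contact force between clamp and roller below 0.1 N) or (linear speed of roller above 0.2 m/s and distance between roller_centre and seat below 0.075 m and y of roller_centre in the frame of seat between -0.015 and 0.015 m and z of roller_centre in the frame of seat below 0.015 m)).
It fails at once if the stop is shoved more than 3 mm from its setting (distance of stop_face from where it was at the start of the episode above 0.003 m).
It fails at once if the clamp pad presses the shaft with more than 25 N (contact force between clamp and roller above 25 N).
It fails at once if the roller is carried under the bridge more than 5 mm above its seat (x of roller_centre in the frame of seat between -0.025 and 0.03 m and y of roller_centre in the frame of seat between -0.03 and 0.03 m and z of roller_centre in the frame of seat between 0.005 and 0.02 m).
It fails at once if a bystander (vial or dish) is moved more than 20 mm (distance of any of vial_red, vial_blue, moisture_dish from where it was at the start of the episode above 0.02 m).
It also fails if it takes over 67 s, if anything falls off the work surface, if the arm or the gripper's body presses on something with over 40 N, if the wrist force passes 120 N, or if a joint passes its speed limit or range.

## Working session

There is one attempt and no reset: what is moved stays moved. The work goes in short steps, Python scripts to look and compute and a shell command to move; the robot and the scene stay as the last step left them, time stands still between calls to the robot, and variables do not carry over. Pictures are saved under pics/ and viewed, at most 10 in all, crops included, and the job is handed in when it is done.

```bash
mkdir -p pics; cat > h.py <<'E'
import numpy as np, cv2
from scipy.spatial.transform import Rotation as R
from workcell import readout, imaging, manip
def snap(n,f):
    c=imaging.camera(n); cv2.imwrite(f'pics/{f}.png',c['color'][:,:,::-1])
    np.savez(f'pics/{f}.npz',**c); return c
def px(f,u,v,z):
    c=np.load(f'pics/{f}.npz'); M=R.from_rotvec(c['rvec'].ravel()).as_matrix(); t=c['tvec'].ravel()
    d=M.T@np.array([(u-c['cx'])/c['fx'],(v-c['cy'])/c['fy'],1]); o=-M.T@t
    return o+d*(z-o[2])/d[2]
def proj(f,P):
    c=np.load(f'pics/{f}.npz'); M=R.from_rotvec(c['rvec'].ravel()).as_matrix(); t=c['tvec'].ravel()
    q=M@np.array(P)+t; return q[0]/q[2]*c['fx']+c['cx'],q[1]/q[2]*c['fy']+c['cy']
def to_rows(P,yaw=None):
    o=readout.get_obs(); r=R.from_quat(o['ee_rot'])
    print('tool',np.round(r.inv().apply(np.array(P)-o['position'])/.4,4))
E
python3 - <<'E'
from h import *
snap('top','top1'); snap('scene','scene1')
for f in('top1','scene1'):
    i=cv2.imread(f'pics/{f}.png'); cv2.imwrite(f'pics/{f}b.png',cv2.resize(i,(800,600),interpolation=cv2.INTER_CUBIC))
o=readout.get_obs(); print(o); print(R.from_quat(o['ee_rot']).as_matrix().round(3))
E
```

```text
{'clock': 0.1, 'joint_pos': array([-1.12758071,  0.3327764 , -0.06474519,  1.46085112,  0.02160023,
        1.34989152, -0.08846473]), 'joint_velocities': array([ 0.00086253, -0.0028094 , -0.00022902, -0.00277285, -0.00028224,
       -0.00064726, -0.00033256]), 'tau': array([ 8.04163501e-04, -6.26742768e+01,  4.87428834e-02, -3.92423308e+01,
        1.63411733e-02,  7.09320389e-03, -5.80450205e-05]), 'position': array([0.28055827, 0.55814409, 0.24761871]), 'ee_rot': array([ 2.30760494e-01,  9.73010388e-01, -6.03187292e-04, -1.21853649e-04]), 'ft_force': array([-0.17348125, -0.16301346,  0.09493921]), 'torque': array([-0.02113139, -0.00068272,  0.01031604]), 'grasp_force': 0.0, 'grip_width': 0.9973624535570599}
[[-0.893  0.449 -0.001]
 [ 0.449  0.893 -0.001]
 [-0.    -0.001 -1.   ]]
```

View pics/top1b.png

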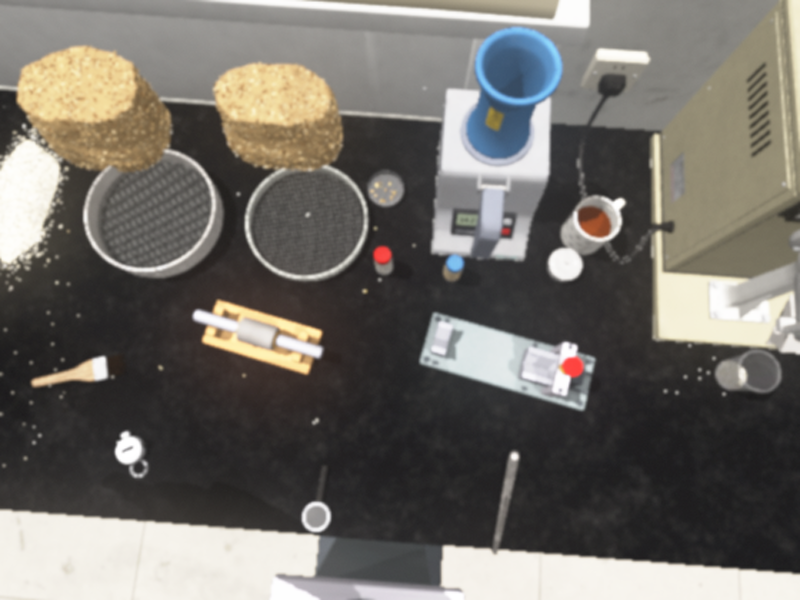

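View pics/scene1b.png

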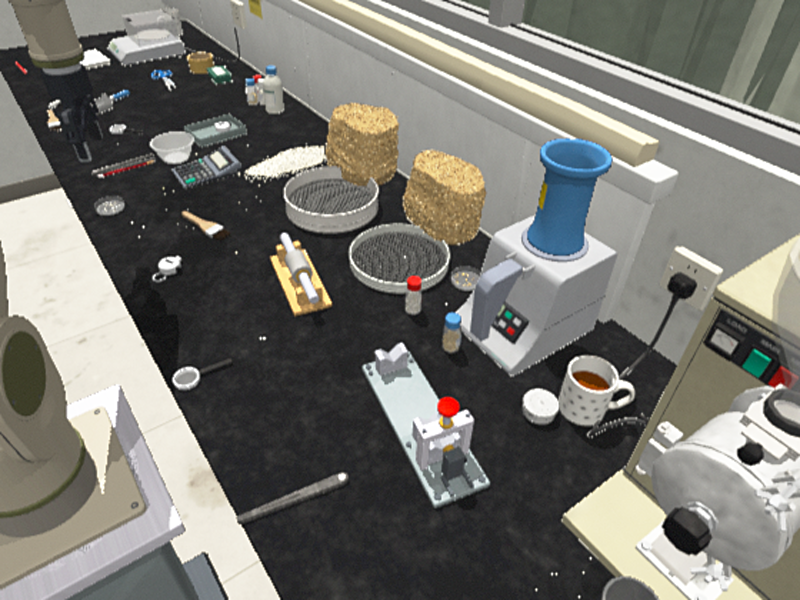

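The top view shows the roller lying from (197,317) to (320,352), with its sleeve at about (258,334). The fixture runs from (428,340) to (590,380), its red head is at (572,367), and the vials are at (383,260) and (454,267).

```bash
python3 - <<'E'
from h import *
s=.7
def p(u,v,z): return px('top1',u*s,v*s,z)
a=p(197,317,.046);b=p(320,352,.046);m=p(258,334,.055)
print('roller',a,b,np.linalg.norm(a-b),(a+b)/2,m,'yaw',np.arctan2(*(b-a)[1::-1]))
c=[p(*q,.012) for q in((433,314),(595,352),(585,409),(420,366))]
print('fix',np.round(c,3),sum(c)/4); d=c[1]+c[2]-c[0]-c[3]; print('yaw',np.arctan2(d[1],d[0]),[np.linalg.norm(c[i]-c[i-1]) for i in range(4)])
print('clamp',p(572,367,.14)); print('vials',p(383,255,.078),p(454,262,.078),p(565,264,.026))
i=cv2.imread('pics/top1.png')
A=cv2.resize(i[200:270,130:235],None,fx=5,fy=5,interpolation=cv2.INTER_CUBIC)
B=cv2.resize(i[210:295,285:425],None,fx=5,fy=5,interpolation=cv2.INTER_CUBIC)
A=cv2.copyMakeBorder(A,0,425*1-350,0,0,cv2.BORDER_CONSTANT)
cv2.imwrite('pics/cropB.png',B); 
E
```

```text
roller [0.56699679 0.33282271 0.046     ] [0.52251578 0.11252392 0.046     ] 0.2247445651101819 [0.54475629 0.22267332 0.046     ] [0.54424268 0.22058296 0.055     ] yaw -1.7700298469218914
fix [[ 0.611 -0.079  0.012]
 [ 0.564 -0.373  0.012]
 [ 0.462 -0.356  0.012]
 [ 0.515 -0.062  0.012]] [ 0.53787797 -0.21742328  0.012     ]
yaw -1.7387143731381398 [np.float64(0.0971380101244992), np.float64(0.2977197831323723), np.float64(0.10326151111152958), np.float64(0.2985663799737527)]
clamp [ 0.51906345 -0.2940577   0.14      ]
vials [0.69494117 0.01708087 0.078     ] [ 0.69195063 -0.10630272  0.078     ] [ 0.71924209 -0.31272646  0.026     ]
```

View pics/cropB.png

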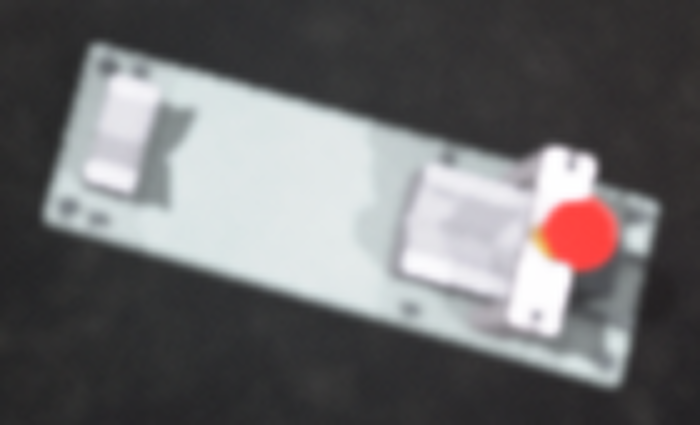

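The crop shows the base corners at (95,43), (660,205), (618,388) and (43,222), the red head centred at (580,235), the near V-block's top from (112,72) to (133,192), and the far V's front edge from (425,163) to (398,280).

```bash
python3 - <<'E'
from h import *
from scipy.optimize import least_squares
def p(u,v,z): return px('top1',u/5+285-.4,v/5+210-.4,z)
c=np.array([p(*q,.012) for q in((95,43),(660,205),(618,388),(43,222))])
X=np.array([[-.15,.048],[.15,.048],[.15,-.048],[-.15,-.048]])
f=lambda q:(q[:2]+X@np.array([[np.cos(q[2]),np.sin(q[2])],[-np.sin(q[2]),np.cos(q[2])]])-c[:,:2]).ravel()
s=least_squares(f,[.54,-.22,-1.75]); q=s.x; print(q,np.round(s.fun*1e3,1))
e=np.array([np.cos(q[2]),np.sin(q[2])]); n=np.array([-e[1],e[0]])
for nm,u,v,z in(('head',580,235,.14),('V1a',112,72,.055),('V1b',160,82,.055),('V1c',133,192,.055),('V1d',82,182,.055),('V2a',425,163,.055),('V2b',398,280,.055),('br',568,148,.098),('br2',538,335,.098)):
    P=p(u,v,z); d=P[:2]-q[:2]; print(nm,P.round(4),(d@e).round(4),(d@n).round(4))
E
python3 -m crank '[[0.0,0,0,0],[0.2,-0.2,0,0.05]]' 1 60 
```

```text
[ 0.53700209 -0.21633898 -1.77770822] [-0.1  0.5  0.   0.2 -0.4 -0.7  0.5 -0.1]
head [ 0.5198 -0.2945  0.14  ] 0.08 -0.0008
V1a [ 0.5925 -0.0874  0.055 ] -0.1376 0.0278
V1b [ 0.5893 -0.1114  0.055 ] -0.1135 0.0297
V1c [ 0.5339 -0.1014  0.055 ] -0.1119 -0.0266
V1d [ 0.5369 -0.0762  0.055 ] -0.1371 -0.0289
V2a [ 0.5591 -0.2434  0.055 ] 0.0219 0.0272
V2b [ 0.5011 -0.232   0.055 ] 0.0227 -0.0319
br [ 0.565  -0.3008  0.098 ] 0.0769 0.0448
br2 [ 0.4772 -0.2883  0.098 ] 0.0827 -0.0437
clock: 0.27
position: [0.2477, 0.5445, 0.2466]
ee_rot: [0.26, 0.966, -0.001, 0.002]
ft_force: [0.6, -0.6, -0.7]
grip_width: 1.0
grasp_force: 0.0
```

```bash
cat >> h.py <<'E'
def go(P,ax):  # world target, desired tool-x angle (rad)
    o=readout.get_obs(); r=R.from_quat(o['ee_rot']); m=r.as_matrix()
    y=np.arctan2(m[1,0],m[0,0]); t=-((ax-y+np.pi)%(2*np.pi)-np.pi)
    d=np.array(P)-o['position']
    print('rows',np.round(r.inv().apply(d)/.4,4),'yaw',round(t/np.radians(60),4),'mm',d.round(4)*1e3,'deg',round(np.degrees(t),2),'tilt',m[:2,2].round(4),'F',o['ft_force'].round(1),'t',o['clock'])
E
python3 -c "
from h import *
go([.545,.222,.22],-1.770+np.pi)"
```

```text
rows [-1.0473 -0.3243  0.07  ] yaw 1.1882 mm [ 297.3 -322.5  -26.6] deg 71.29 tilt [ 0.0026 -0.0021] F [ 0.6 -0.6 -0.7] t 0.2667
```

```bash
python3 -m crank '[[-0.1,-0.03,0,0.1],[-0.2,-0.06,0.01,0.2],[-0.3,-0.09,0.02,0.3],[-0.4,-0.12,0.03,0.4],[-0.5,-0.15,0.03,0.5]]' >/dev/null; python3 -c "
from h import *
go([.545,.222,.22],-1.770+np.pi)"
```

```text
rows [-0.5701  0.132   0.039 ] yaw 0.6908 mm [ 159.9 -171.   -15.6] deg 41.45 tilt [-0.0006 -0.0006] F [ 0.6  0.4 -0.4] t 0.6833
```

```bash
python3 -m crank '[[-0.1,0.02,0,0.1],[-0.2,0.04,0.01,0.2],[-0.3,0.06,0.02,0.3],[-0.4,0.09,0.03,0.4],[-0.5,0.12,0.03,0.5]]' >/dev/null; python3 -c "
from h import *
go([.545,.222,.22],-1.770+np.pi)"
```

```text
rows [-0.0572  0.0445  0.0092] yaw 0.1907 mm [ 17.8 -22.9  -3.7] deg 11.44 tilt [-0.0008 -0.0003] F [-0.2  1.1  0.2] t 1.1
```

```bash
python3 -m crank '[[-0.03,0.02,0,0.1],[-0.057,0.0445,0.009,0.19],[-0.057,0.0445,0.009,0.19],[-0.057,0.0445,0.009,0.19]]' >/dev/null; python3 -c "
from h import *
go([.545,.222,.22],-1.770+np.pi)
snap('wrist','w1')
i=cv2.imread('pics/w1.png'); cv2.imwrite('pics/w1b.png',cv2.resize(i,(800,600)))"
```

```text
rows [-0.0043  0.0027  0.0008] yaw 0.0073 mm [ 0.7 -1.9 -0.3] deg 0.44 tilt [-0.0008 -0.0003] F [ 0.4 -0.5  0.2] t 1.4333
```

View pics/w1b.png

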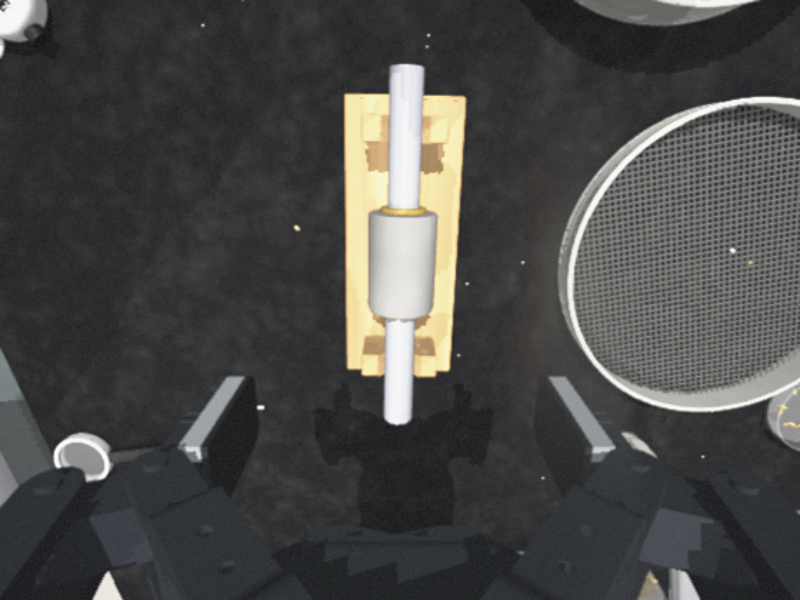

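The wrist view shows the roller axis from (407,66) to (398,423), with the sleeve at x 369–436 and y 210–320.

```bash
python3 - <<'E'
from h import *
p=lambda u,v,z:px('w1',u*.7,v*.7,z)
a=p(407,66,.046);b=p(398,423,.046); d=a-b
print(a,b,np.linalg.norm(d),(a+b)/2,'yaw',np.arctan2(d[1],d[0]))
print(p(403,211,.060),p(401,319,.060), (p(403,211,.06)+p(401,319,.06))/2)
y=np.arctan2(d[1],d[0]); c=(a+b)/2
go([c[0],c[1],.048],y)
E
```

```text
[0.5735869  0.33758774 0.046     ] [0.52395987 0.10756687 0.046     ] 0.2353134929805891 [0.54877339 0.22257731 0.046     ] yaw 1.3583033211165452
[0.55610526 0.25869764 0.06      ] [0.54202338 0.19130902 0.06      ] [0.54906432 0.22500333 0.06      ]
rows [-0.0036  0.0137  0.4313] yaw 0.0221 mm [   5.    -2.4 -172.5] deg 1.33 tilt [-0.0007  0.0002] F [0.2 0.2 0.1] t 1.4833
```

```bash
python3 -m crank '[[-0.003,0.012,0.1,0.02],[-0.003,0.012,0.2,0.02],[-0.003,0.012,0.28,0.02],[-0.003,0.012,0.34,0.02],[-0.003,0.012,0.34,0.02]]' >/dev/null; python3 -c "
from h import *
go([.548,.223,.047],1.3583)
snap('wrist','w2')
i=cv2.imread('pics/w2.png'); cv2.imwrite('pics/w2b.png',cv2.resize(i,(800,600)))"
```

```text
rows [0.0029 0.0078 0.0818] yaw 0.0032 mm [  3.1   0.4 -32.7] deg 0.19 tilt [-0.0075 -0.0031] F [-1.5  0.1 -0.5] t 1.9
```

View pics/w2b.png

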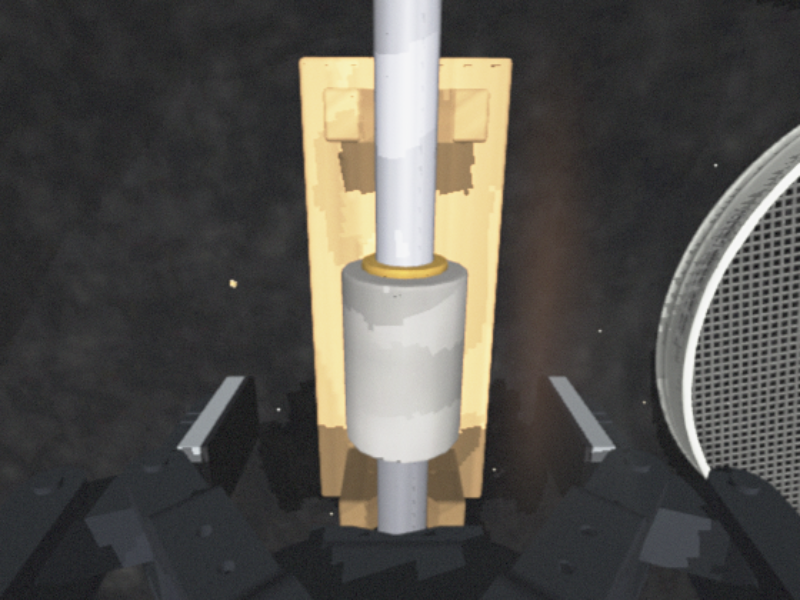

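The roller is centred between the fingers (x about 403), with the sleeve at y 270–458. I'll check its middle along the axis before descending.

```bash
python3 - <<'E'
from h import *
p=lambda u,v,z:px('w2',u*.7,v*.7,z)
a=p(405,280,.066);b=p(402,458,.066); print(a,b,np.linalg.norm(a-b),(a+b)/2)
l,r=p(343,365,.046),p(463,365,.046);print((l+r)/2,np.linalg.norm(l-r))
print(p(343,365,.05),p(463,365,.05))
m=(a+b)/2; go([.548,m[1],.047],1.3583)
E
```

```text
[0.55608013 0.25779922 0.066     ] [0.54216222 0.1955069  0.066     ] 0.06382822014309898 [0.54912118 0.22665306 0.066     ]
[0.54775828 0.22014682 0.046     ] 0.04407119437618876
[0.52711526 0.22651957 0.05      ] [0.56916762 0.21773634 0.05      ]
rows [0.01   0.0017 0.0896] yaw 0.0022 mm [  1.3   3.7 -35.9] deg 0.13 tilt [-0.0043 -0.0016] F [ 0.9 -0.3  0.2] t 1.95
```

```bash
python3 -m crank '[[0.01,0.002,0.03,0],[0.01,0.002,0.06,0],[0.01,0.002,0.09,0],[0.01,0.002,0.09,0],[0.01,0.002,0.09,0]]' >/dev/null; python3 -c "
from h import *
go([.549,.2265,.047],1.3583)"; python3 -m crank '[[0,0,0,0],[0,0,0,0],[0,0,0,0],[0,0,0,0],[0,0,0,0]]' -1 50 >/dev/null; python3 -m crank '[[0,0,0,0],[0,0,0,0],[0,0,0,0],[0,0,0,0],[0,0,0,0]]'
```

```text
rows [ 0.0017 -0.0035  0.0031] yaw -0.0017 mm [-1.2  0.9 -1.2] deg -0.1 tilt [-0.001  -0.0005] F [ 1.2 -0.2  0.5] t 2.3667
clock: 3.2
position: [0.5485, 0.2264, 0.049]
ee_rot: [0.778, 0.628, -0.001, -0.001]
ft_force: [-11.3, -0.5, 8.4]
grip_width: 0.496
grasp_force: 49.5
```

```bash
python3 -m crank '[[0,0,-0.02,0],[0,0,-0.06,0],[0,0,-0.12,0],[0,0,-0.2,0],[0,0,-0.28,0]]'; python3 -c "
from h import *
S=np.array([.537,-.2163]);yw=-1.7777;e=np.array([np.cos(yw),np.sin(yw)]);P=S+e*(-.021-.041)
print(P);go([*P,.17],yw+np.pi)"
```

```text
clock: 3.62
position: [0.5501, 0.2251, 0.1616]
ee_rot: [0.779, 0.627, -0.001, 0.0]
ft_force: [1.2, 0.5, -4.0]
grip_width: 0.5
grasp_force: 51.8
[ 0.5497367  -0.15562236]
rows [-0.9302  0.2021 -0.0201] yaw -0.0076 mm [-3.000e-01 -3.807e+02  8.400e+00] deg -0.45 tilt [-0.0011 -0.001 ] F [ 1.2  0.5 -4. ] t 3.6167
```

```bash
python3 -m crank '[[-0.06,0.015,-0.01,0],[-0.15,0.03,-0.02,0],[-0.24,0.05,-0.02,0],[-0.33,0.07,-0.02,0],[-0.42,0.09,-0.02,-0.005]]' >/dev/null;python3 -m crank '[[-0.09,0.02,0,0],[-0.18,0.04,0,0],[-0.27,0.06,0,0],[-0.36,0.08,0,0],[-0.42,0.09,0,-0.003]]' >/dev/null; python3 -m crank '[[0,0,0,0],[0,0,0,0]]'; python3 -c "
from h import *
go([0.5497,-.1556,.12],-1.7777+np.pi)"
```

```text
clock: 4.62
position: [0.5498, -0.1199, 0.1688]
ee_rot: [0.777, 0.629, -0.0, 0.0]
ft_force: [0.2, 1.4, -4.1]
grip_width: 0.501
grasp_force: 51.8
rows [-0.0873  0.0183  0.1221] yaw -0.0028 mm [ -0.1 -35.7 -48.8] deg -0.17 tilt [-0.0001 -0.0004] F [ 0.2  1.4 -4.1] t 4.6167
```

```bash
python3 -m crank '[[-0.05,0.01,0.04,0],[-0.087,0.018,0.09,-0.003],[-0.087,0.018,0.12,-0.003],[-0.087,0.018,0.12,-0.003],[-0.087,0.018,0.12,-0.003]]' >/dev/null;  python3 -c "
from h import *
go([0.5497,-.1556,.12],-1.7777+np.pi)
snap('wrist','w3')
i=cv2.imread('pics/w3.png'); cv2.imwrite('pics/w3b.png',cv2.resize(i,(800,600)))"
```

```text
rows [-0.0096  0.0007  0.0008] yaw 0.0053 mm [-0.5 -3.8 -0.3] deg 0.32 tilt [-0.0014  0.0009] F [-0.3  0.3 -3.5] t 5.0333
```

View pics/w3b.png

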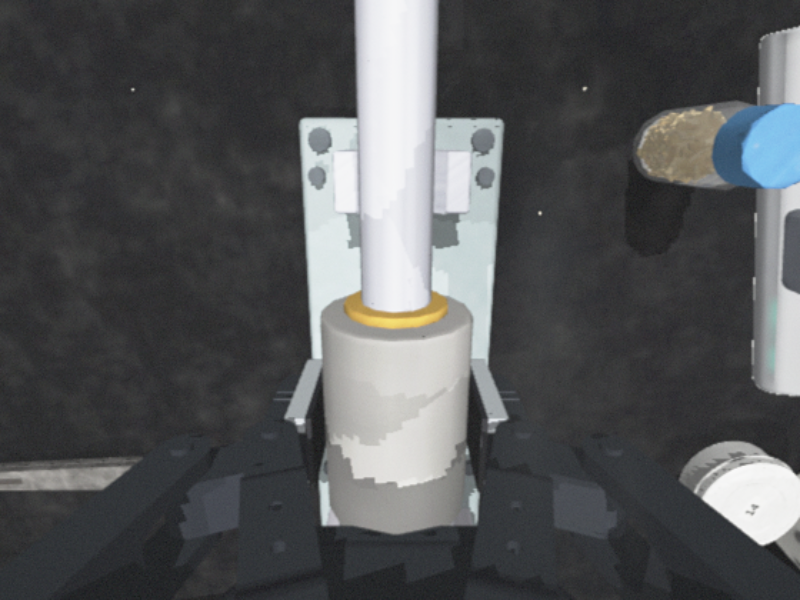

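The roller is held parallel over the near V-block. Shaft edges are 355–438 at y=0 and 361–431 at y=290, the V-block top spans 334–470 at y 152–212, and the base end spans 301–503 at y 120.

```bash
python3 - <<'E'
from h import *
p=lambda u,v,z:px('w3',u*.7,v*.7,z)
za=.1195-.003
a=(p(355,2,za)+p(438,2,za))/2;b=(p(361,290,za)+p(431,290,za))/2;d=a-b
print('shaft',a,b,np.linalg.norm(p(361,290,za)-p(431,290,za)),'yaw',np.arctan2(d[1],d[0])-np.pi)
S=np.array([.537,-.2163]);yw=-1.7777;e=np.array([np.cos(yw),np.sin(yw)]);n=np.array([-e[1],e[0]])
def fx(P): D=np.array(P)[:2]-S; return np.array([D@e+.021,D@n])
for nm,u,v,z in(('VL',334,152,.055),('VR',470,152,.055),('VL2',335,213,.055),('VR2',469,213,.055),('BL',301,119,.012),('BR',503,119,.012)): print(nm,fx(p(u,v,z)).round(4))
print('a,b',fx(a),fx(b)); 
s1,s2=p(397,318,za+.0155),p(397,333,za+.02); print('sleeve end',fx(s1),fx(s2),'tcp',fx(readout.get_obs()['position']))
E
```

```text
shaft [ 0.57296669 -0.04553262  0.1165    ] [ 0.55844138 -0.11599382  0.1165    ] 0.019841788397403914 yaw -1.7740946815074607
VL [-0.1175 -0.0237]
VR [-0.1178  0.0285]
VL2 [-0.0942 -0.0241]
VR2 [-0.0944  0.0293]
BL [-0.131  -0.0438]
BR [-0.1314  0.0492]
a,b [-1.53513857e-01  1.18734552e-04] [-0.08157153  0.00037811]
sleeve end [-0.07901233  0.00067241] [-0.07677938  0.00068387] tcp [-0.04489561  0.00028714]
```

```bash
python3 -m crank '[[-0.005,0.004,0.02,0],[-0.01,0.004,0.06,0],[-0.01,0.004,0.1,0],[-0.01,0.004,0.12,0],[-0.01,0.004,0.12,0]]'; python3 -c "
from h import *
S=np.array([.537,-.2163]);yw=-1.7777;e=np.array([np.cos(yw),np.sin(yw)]);n=np.array([-e[1],e[0]])
D=readout.get_obs()['position'][:2]-S;print(D@e+.021,D@n)
go([0.5497,-.1556,.055],-1.7777+np.pi)"
```

```text
clock: 5.5
position: [0.5503, -0.1569, 0.0712]
ee_rot: [0.775, 0.632, -0.001, -0.001]
ft_force: [-0.6, -0.3, -3.8]
grip_width: 0.496
grasp_force: 51.9
-0.039895768250106906 0.0008200004058661341
rows [ 0.0028 -0.002   0.0405] yaw 0.0046 mm [ -0.6   1.3 -16.2] deg 0.28 tilt [-0.0024  0.0006] F [-0.6 -0.3 -3.8] t 5.5
```

```bash
python3 -m crank '[[0,0.002,0.006,0.002],[0,0.002,0.012,0.004],[0,0.002,0.018,0.004],[0,0.002,0.024,0.004],[0,0.002,0.024,0.004]]'; python3 -m crank '[[0,0,0.004,0],[0,0,0.008,0],[0,0,0.008,0]]'
```

```text
clock: 5.92
position: [0.5518, -0.1578, 0.0629]
ee_rot: [0.776, 0.63, 0.0, -0.0]
ft_force: [0.2, 0.6, -4.0]
grip_width: 0.497
grasp_force: 51.9
clock: 6.17
position: [0.5517, -0.1578, 0.0597]
ee_rot: [0.776, 0.63, -0.0, -0.0]
ft_force: [-1.1, 0.0, -4.1]
grip_width: 0.493
grasp_force: 51.9
```

```bash
python3 -m crank '[[0,0,0.002,0],[0,0,0.004,0],[0,0,0.004,0]]'; python3 -m crank '[[0,0,0.002,0],[0,0,0.004,0],[0,0,0.004,0]]'
```

```text
clock: 6.42
position: [0.5518, -0.1578, 0.0582]
ee_rot: [0.776, 0.63, 0.0, -0.0]
ft_force: [0.1, 0.2, -4.4]
grip_width: 0.495
grasp_force: 51.9
clock: 6.67
position: [0.5517, -0.1578, 0.0565]
ee_rot: [0.776, 0.63, -0.0, -0.0]
ft_force: [-0.2, -0.7, -4.7]
grip_width: 0.497
grasp_force: 51.9
```

```bash
python3 -m crank '[[0,0,0.002,0],[0,0,0.003,0],[0,0,0.003,0]]'; python3 -m crank '[[0,0,0.002,0],[0,0,0.003,0],[0,0,0.003,0]]'
```

```text
clock: 6.92
position: [0.5517, -0.1578, 0.0556]
ee_rot: [0.776, 0.63, -0.0, -0.0]
ft_force: [-2.7, 0.5, 0.4]
grip_width: 0.503
grasp_force: 52.5
clock: 7.17
position: [0.5516, -0.1578, 0.0553]
ee_rot: [0.776, 0.63, 0.0, -0.001]
ft_force: [-10.5, 2.9, 13.6]
grip_width: 0.495
grasp_force: 53.9
```

```bash
python3 -m crank '[[0,-0.001,-0.001,0],[0,-0.002,-0.001,0],[0,-0.002,-0.001,0],[0,-0.002,-0.001,0]]'
```

```text
clock: 7.5
position: [0.5513, -0.1578, 0.0552]
ee_rot: [0.776, 0.63, 0.0, 0.0]
ft_force: [-3.1, 1.0, 7.4]
grip_width: 0.496
grasp_force: 52.7
```

```bash
python3 -m crank '[[0,-0.001,0,0],[-0.01,-0.001,0,0],[-0.02,-0.001,0,0],[-0.03,-0.001,0,0],[-0.03,-0.001,0,0]]';python3 -m crank '[[-0.01,0,0,0],[-0.02,0,0,0],[-0.03,0,0,0],[-0.03,0,0,0]]'
```

```text
clock: 7.92
position: [0.5487, -0.1696, 0.0551]
ee_rot: [0.776, 0.63, 0.001, 0.0]
ft_force: [-2.0, 0.3, 4.9]
grip_width: 0.499
grasp_force: 52.7
clock: 8.25
position: [0.5463, -0.1814, 0.0551]
ee_rot: [0.776, 0.63, 0.001, 0.0]
ft_force: [-1.4, 0.8, 6.8]
grip_width: 0.497
grasp_force: 52.7
```

```bash
python3 -m crank '[[-0.005,0,0,0],[-0.01,0,0,0],[-0.015,0,0,0],[-0.015,0,0,0]]';for i in 1; do python3 -m crank '[[-0.0015,0,0,0],[-0.003,0,0,0],[-0.003,0,0,0]]'|grep -E "pos|ft_"; done;python3 -m crank '[[-0.0015,0,0,0],[-0.003,0,0,0],[-0.003,0,0,0]]'|grep -E "pos|ft_"
```

```text
clock: 8.58
position: [0.5452, -0.1865, 0.0551]
ee_rot: [0.776, 0.63, 0.001, 0.0]
ft_force: [-0.7, 3.9, 6.1]
grip_width: 0.499
grasp_force: 52.9
position: [0.545, -0.1873, 0.0551]
ft_force: [-0.3, 3.9, 7.3]
position: [0.5448, -0.1884, 0.0551]
ft_force: [-0.6, 3.5, 6.1]
```

```bash
python3 -m crank '[[-0.001,0,0,0],[-0.002,0,0,0],[-0.002,0,0,0]]'|grep -E "pos|ft_";python3 -m crank '[[-0.001,0,0,0],[-0.002,0,0,0],[-0.002,0,0,0]]'|grep -E "pos|ft_"
```

```text
position: [0.5447, -0.1891, 0.0551]
ft_force: [-1.0, 4.1, 5.5]
position: [0.5445, -0.1899, 0.0551]
ft_force: [-0.3, 4.6, 6.2]
```

```bash
python3 - <<'E'
from h import *
snap('scene','s2')
i=cv2.imread('pics/s2.png'); cv2.imwrite('pics/s2b.png',cv2.resize(i[220:370,240:360],None,fx=4,fy=4,interpolation=cv2.INTER_CUBIC))
E
```

```text
(no output)
```

View pics/s2b.png

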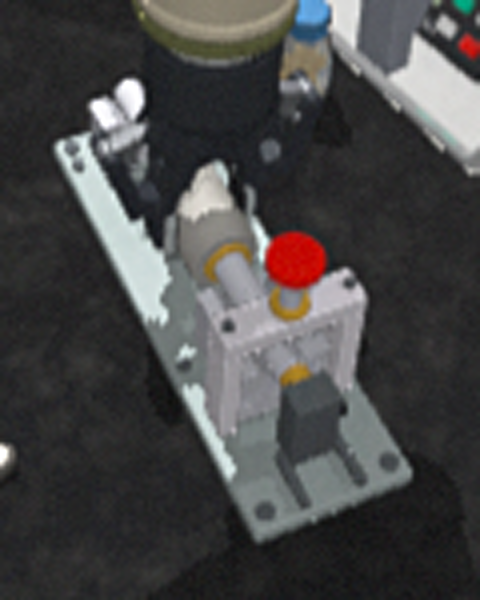

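The crop shows the shaft passing under the bridge, ending close to the brass stop at (293,374), with the dark carriage at (308,410). I'll check that the carriage hasn't moved.

```bash
python3 - <<'E'
from h import *
a=cv2.imread('pics/scene1.png');b=cv2.imread('pics/s2.png')
for (r0,r1,c0,c1) in((312,345,306,332),(285,330,290,335)):
    t=a[r0:r1,c0:c1]; m=cv2.matchTemplate(b[r0-5:r1+5,c0-5:c1+5],t,cv2.TM_CCOEFF_NORMED); k=np.unravel_index(m.argmax(),m.shape)
    print(m.max(),k, np.round(m[3:8,3:8],2))
S=np.array([.537,-.2163]);yw=-1.7777;e=np.array([np.cos(yw),np.sin(yw)])
D0=proj('s2',[*(S+e*(.115-.021)),.052]);D1=proj('s2',[*(S+e*(.118-.021)),.052]);print('px per 3mm',np.subtract(D1,D0))
c=a[285:330,290:335]; d=b[285:330,290:335]; cv2.imwrite('pics/cmp.png',cv2.resize(np.hstack([c,d]),None,fx=8,fy=8,interpolation=cv2.INTER_CUBIC))
E
```

```text
0.90223306 (np.int64(5), np.int64(5)) [[0.56 0.68 0.69 0.59 0.44]
 [0.59 0.76 0.83 0.69 0.5 ]
 [0.6  0.79 0.9  0.76 0.53]
 [0.57 0.74 0.85 0.75 0.54]
 [0.5  0.63 0.72 0.69 0.53]]
0.85799193 (np.int64(5), np.int64(5)) [[0.56 0.65 0.68 0.65 0.6 ]
 [0.61 0.73 0.78 0.73 0.66]
 [0.65 0.78 0.86 0.79 0.69]
 [0.65 0.77 0.84 0.79 0.69]
 [0.61 0.71 0.77 0.75 0.67]]
px per 3mm [0.63319204 1.09824257]
```

View pics/cmp.png

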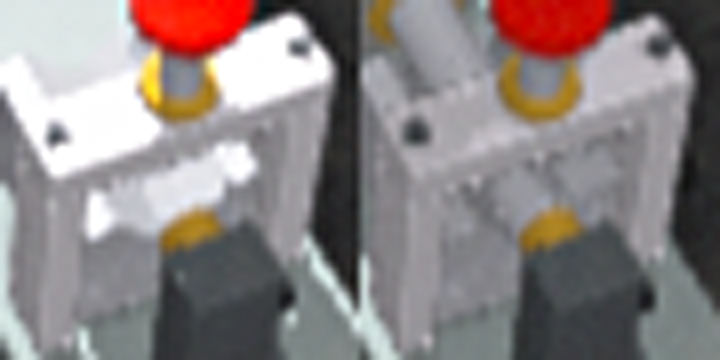

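The stop sits at the same pixels before and after (brass at about (190,230) and (550,230)), and the shaft end is now close to it. I'll continue in small steps.

```bash
python3 -m crank '[[-0.001,0,0,0],[-0.002,0,0,0],[-0.002,0,0,0]]'|grep -E "pos|ft_";python3 -m crank '[[-0.001,0,0,0],[-0.002,0,0,0],[-0.002,0,0,0]]'|grep -E "pos|ft_"
```

```text
position: [0.5445, -0.19, 0.055]
ft_force: [-1.1, 7.0, 7.5]
position: [0.5445, -0.19, 0.055]
ft_force: [-1.4, 9.5, 8.3]
```

```bash
python3 -m crank '[[-0.001,0,0,0],[-0.002,0,0,0],[-0.002,0,0,0]]'|grep -E "pos|ft_";python3 -m crank '[[-0.001,0,0,0],[-0.002,0,0,0],[-0.002,0,0,0]]'|grep -E "pos|ft_"
```

```text
position: [0.5444, -0.19, 0.0551]
ft_force: [0.4, 11.0, 8.8]
position: [0.5445, -0.19, 0.0551]
ft_force: [-0.8, 14.4, 9.4]
```

```bash
python3 -m crank '[[0.002,0,0,0],[0.005,0,-0.001,0],[0.005,0,-0.001,0]]'|grep -E "pos|ft_";python3 -m crank '[[0,0,0,0],[0,0,0,0],[0,0,0,0],[0,0,0,0],[0,0,0,0]]' 1; python3 -c "
from h import *
S=np.array([.537,-.2163]);yw=-1.7777;e=np.array([np.cos(yw),np.sin(yw)])
print(S+e*.079); go([.5198,-.2945,.2],1.364)"
```

```text
position: [0.5445, -0.19, 0.0551]
ft_force: [2.3, 8.1, 2.4]
clock: 11.3
position: [0.5432, -0.1925, 0.055]
ee_rot: [0.777, 0.63, -0.0, 0.0]
ft_force: [0.4, -0.5, 0.8]
grip_width: 0.999
grasp_force: 0.0
[ 0.52077098 -0.29361506]
rows [-0.2618 -0.0047 -0.3625] yaw -0.0009 mm [ -23.4 -102.   145. ] deg -0.06 tilt [-0.0001 -0.0002] F [ 0.4 -0.5  0.8] t 11.3
```

```bash
python3 -m crank '[[0,0,-0.06,0],[0,0,-0.16,0],[0,0,-0.26,0],[0,0,-0.36,0],[0,0,-0.36,0]]'|grep pos; python3 -m crank '[[-0.06,0,0,0],[-0.15,0,0,0],[-0.23,0,0,0],[-0.26,0.002,0,0],[-0.26,0.002,0,0]]' -1 40 |grep pos; python3 -m crank '[[0,0,0,0],[0,0,0,0],[0,0,0,0]]'; python3 -c "
from h import *
go([.5226,-.294,.163],1.364)
snap('wrist','w4'); snap('scene','s4')
i=cv2.imread('pics/w4.png'); j=cv2.imread('pics/s4.png')
cv2.imwrite('pics/w4b.png',np.hstack([cv2.resize(i,(400,300)),cv2.resize(j[210:345,210:390],(400,300))]))"
```

```text
position: [0.5464, -0.1939, 0.2071]
position: [0.5209, -0.2982, 0.1992]
clock: 12.38
position: [0.5235, -0.2924, 0.1989]
ee_rot: [0.776, 0.631, 0.0, -0.0]
ft_force: [0.6, 0.0, 0.5]
grip_width: -0.002
grasp_force: 0.0
rows [-0.0044 -0.0013  0.0897] yaw 0.0017 mm [ -0.9  -1.6 -35.9] deg 0.1 tilt [-0.      0.0008] F [0.6 0.  0.5] t 12.3833
```

View pics/w4b.png

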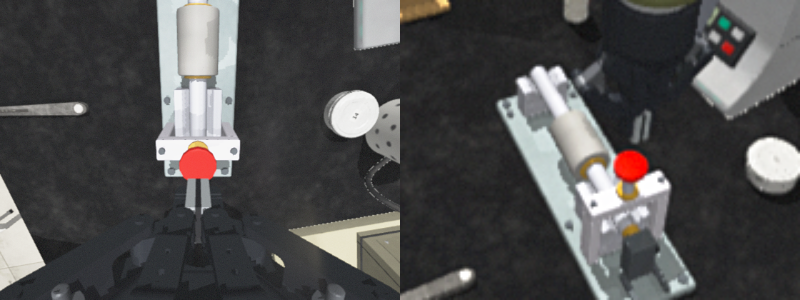

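The roller is seated under the bridge against the stop, and the red head is at (198,164) in the wrist half, in front of the fingertips.

```bash
python3 -c "
from h import *
i=cv2.imread('pics/w4.png').astype(int); m=(i[...,2]>170)&(i[...,1]<110)&(i[...,0]<110)
ys,xs=np.nonzero(m); print(xs.min(),xs.max(),ys.min(),ys.max(),len(xs))
P=px('w4',(xs.min()+xs.max())/2,(ys.min()+ys.max())/2,.138); print(P, px('w4',xs.min(),ys.mean(),.138)-px('w4',xs.max(),ys.mean(),.138))
go([P[0],P[1],.163],1.364)"
```

```text
251 302 205 251 1912
[ 0.52455212 -0.28955599  0.138     ] [-0.02988614  0.00621663  0.        ]
rows [0.0084 0.0013 0.0901] yaw 0.0015 mm [  1.2   3.2 -36. ] deg 0.09 tilt [0.0001 0.0005] F [ 0.1 -0.7 -0.1] t 12.4833
```

```bash
python3 -m crank '[[0.003,0,0.03,0],[0.003,0,0.06,0],[0.003,0,0.085,0],[0.003,0,0.085,0],[0.003,0,0.085,0]]'|grep -E "pos|ft_"; python3 -m crank '[[0,0,0.003,0],[0,0,0.007,0],[0,0,0.01,0],[0,0,0.01,0]]'|grep -E "pos|ft_"
```

```text
position: [0.5225, -0.2925, 0.1639]
ft_force: [0.5, 0.0, 0.7]
position: [0.5231, -0.2929, 0.1611]
ft_force: [0.3, -0.5, 0.6]
```

```bash
python3 -m crank '[[0,0,0.003,0],[0,0,0.007,0],[0,0,0.01,0],[0,0,0.01,0]]'|grep -E "pos|ft_"
```

```text
position: [0.523, -0.2929, 0.157]
ft_force: [-0.2, 0.6, -0.1]
```

Contact is about here, so I'll descend in small steps.

```bash
for i in 1; do python3 -m crank '[[0,0,0.0025,0],[0,0,0.005,0],[0,0,0.005,0]]'|grep -E "pos|ft_";  python3 -m crank '[[0,0,0.0025,0],[0,0,0.005,0],[0,0,0.005,0]]'|grep -E "pos|ft_";  python3 -m crank '[[0,0,0.0025,0],[0,0,0.005,0],[0,0,0.005,0]]'|grep -E "pos|ft_"; python3 -m crank '[[0,0,0.0025,0],[0,0,0.005,0],[0,0,0.005,0]]'|grep -E "pos|ft_"; done
```

```text
position: [0.5231, -0.2929, 0.1552]
ft_force: [-2.0, 0.5, 3.7]
position: [0.5231, -0.2929, 0.153]
ft_force: [-0.1, 0.3, 3.5]
position: [0.5231, -0.2929, 0.1509]
ft_force: [-0.2, -0.3, 2.8]
position: [0.5231, -0.2928, 0.1488]
ft_force: [-0.1, 0.3, 2.3]
```

```bash
python3 -m crank '[[0,0,0.001,0],[0,0,0.002,0],[0,0,0.002,0]]'|grep -E "pos|ft_";  python3 -m crank '[[0,0,0.001,0],[0,0,0.002,0],[0,0,0.002,0]]'|grep -E "pos|ft_"
```

```text
position: [0.5231, -0.2929, 0.1482]
ft_force: [0.5, 0.8, 2.9]
position: [0.5231, -0.2929, 0.1474]
ft_force: [-0.1, 0.8, 4.4]
```

```bash
python3 -m crank '[[0,0,0.001,0],[0,0,0.002,0],[0,0,0.002,0]]'|grep -E "pos|ft_"
```

```text
position: [0.5231, -0.2929, 0.1466]
ft_force: [-0.7, 0.1, 3.7]
```

```bash
python3 -m crank '[[0,0,0.001,0],[0,0,0.002,0],[0,0,0.002,0]]'|grep -E "pos|ft_"
```

```text
position: [0.5231, -0.2928, 0.1458]
ft_force: [-0.0, 0.1, 3.6]
```

```bash
python3 -m crank '[[0,0,0.001,0],[0,0,0.002,0],[0,0,0.002,0]]'|grep -E "pos|ft_"
```

```text
position: [0.5231, -0.2929, 0.145]
ft_force: [0.2, 0.5, 4.5]
```

```bash
python3 -m crank '[[0,0,0.001,0],[0,0,0.0015,0],[0,0,0.0015,0]]'|grep -E "pos|ft_"
```

```text
position: [0.5231, -0.2929, 0.1444]
ft_force: [-1.2, -0.6, 4.2]
```

```bash
python3 -m crank '[[0,0,0.001,0],[0,0,0.0015,0],[0,0,0.0015,0]]'|grep -E "pos|ft_"
```

```text
position: [0.5231, -0.2928, 0.1438]
ft_force: [-0.3, 0.5, 3.9]
```

```bash
python3 -m crank '[[0,0,0.001,0],[0,0,0.002,0],[0,0,0.002,0]]'|grep -E "pos|ft_"
```

```text
position: [0.523, -0.2928, 0.143]
ft_force: [0.5, -0.6, 3.4]
```

```bash
python3 -m crank '[[0,0,0.001,0],[0,0,0.0015,0],[0,0,0.0015,0]]'|grep -E "pos|ft_"
```

```text
position: [0.5231, -0.2928, 0.1424]
ft_force: [0.7, 0.1, 3.9]
```

```bash
python3 -m crank '[[0,0,0.001,0],[0,0,0.0015,0],[0,0,0.0015,0]]'|grep -E "pos|ft_"
```

```text
position: [0.5231, -0.2929, 0.1419]
ft_force: [-0.3, -0.3, 3.4]
```

```bash
python3 -m crank '[[0,0,0.001,0],[0,0,0.002,0],[0,0,0.002,0]]'|grep -E "pos|ft_"
```

```text
position: [0.523, -0.2928, 0.141]
ft_force: [1.3, 0.0, 3.8]
```

```bash
python3 -m crank '[[0,0,0.001,0],[0,0,0.0015,0],[0,0,0.0015,0]]'|grep -E "pos|ft_"
```

```text
position: [0.5231, -0.2929, 0.1408]
ft_force: [-0.5, 0.8, 7.7]
```

```bash
python3 -m crank '[[0,0,0.001,0],[0,0,0.0015,0],[0,0,0.0015,0]]'|grep -E "pos|ft_"
```

```text
position: [0.5231, -0.2929, 0.1406]
ft_force: [-2.5, 1.8, 11.5]
```

```bash
python3 -m crank '[[0,0,0.001,0],[0,0,0.0015,0],[0,0,0.0015,0]]'|grep -E "pos|ft_"
```

```text
position: [0.5232, -0.2929, 0.1405]
ft_force: [-4.2, 2.5, 16.9]
```

```bash
python3 -m crank '[[0,0,0,0],[0,0,0,0],[0,0,0,0],[0,0,0,0],[0,0,0,0]]'|grep -E "pos|ft_"
```

```text
position: [0.5232, -0.2929, 0.1405]
ft_force: [-4.9, 2.4, 16.3]
```

Pad force is about 10 N and has held for over 0.3 s. I'll retreat straight up.

```bash
python3 -m crank '[[0,0,-0.005,0],[0,0,-0.02,0],[0,0,-0.06,0],[0,0,-0.14,0],[0,0,-0.2,0]]'|grep -E "pos|ft_"; python3 -m crank '[[0,0,-0.02,0],[0,0,-0.02,0],[0,0,-0.02,0],[0,0,-0.02,0]]'|grep -E "clock|pos|ft_"; python3 -c "
from h import *
snap('scene','s5')
j=cv2.imread('pics/s5.png')
cv2.imwrite('pics/s5b.png',cv2.resize(j[170:350,210:410],(800,600)[:1]*1+(600,) if 0 else (660,594)))"
```

```text
position: [0.5226, -0.2927, 0.2204]
ft_force: [1.3, -0.5, 0.4]
clock: 19.23
position: [0.5224, -0.2923, 0.2256]
ft_force: [-0.8, 0.3, -0.2]
```

View pics/s5b.png

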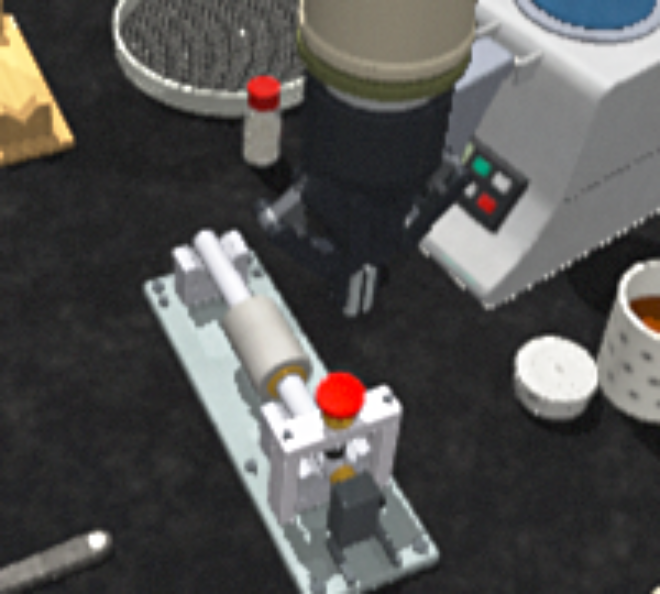

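The roller is seated in both Vs, the clamp head is down at (340,397), the gripper is clear above, and the vials and dish are undisturbed.

```bash
python3 -c "
from h import *
print(manip.hand_in())"
```

```text
the job is handed in; nothing more can be done
None
```

I handed the job in at about 19 s: the roller is in both Vs against the stop, the clamp was pressed to about 10 N (estimated from the wrist force) and left down, and the gripper is clear. The last picture showed the red vial and dish standing; the blue vial was hidden behind the arm. The hand-in call gave no verdict.

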